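# Set the stop screw to the setting block

## Task

Stand the driver from its rest in the square socket of the jig's stop screw and turn the screw down (clockwise from above, regripping as needed) until its sprung foot bears lightly on the setting block beneath, pressed in less than half of its travel. Leave the driver standing in the screw, take the block by its upright grip and draw it out towards that grip, so that it drags under the foot, until it is clear, then leave it lying flat on the jig's base plate. Do not disturb the jar, carton or wrench.

Things in the scene. Friction and masses are not known exactly. Their poses are not given: they have to be found in the camera images.
- jig: Fixed jig: aluminium base plate 240 x 130 x 12 mm with a grey column (40 x 26 mm) at its +y side carrying a bridge (44 x 102 mm, z 78 to 100 mm) over the plate. Origin: on the bench (plate underside) exactly below the screw's vertical axis; z up. The plate spans x -190 to +50 mm, y -53 to +77 mm. The block's grip points to the jig's -x, which is roughly towards the robot.
- screw_head (a point): Centre of the top face of the stop screw's square steel head (40 x 40 x 26 mm), on the screw's vertical axis, z up, x and y along the sides of its square socket (17.5 mm wide, 22 mm deep, open on top). 147 mm above the bench when the joint is 0; it sinks and turns with the screw.
- screw (a joint): Angle of the stop screw in rad, growing clockwise seen from above; range 0 to 5.25. Fast thread: 24 mm down per full turn. It stays where it is left (friction about 0.1 N m).
- foot_tip (a point): Centre of the underside of the screw's sprung foot (white pad 16 mm across, on a 10 mm pin). Unpressed it is 57 mm above the bench at joint 0, less 24 mm per turn.
- foot: The sprung foot itself: 12 mm of upward travel into the screw, about 0.7 N at first touch and 0.6 N more per mm. It does not turn with the screw.
- block: Loose steel setting block, 40 x 32 x 30 mm high (400 g or so), lying on the base plate under the foot, its top therefore 42 mm above the bench. From its -x end a flat tail (22 mm wide, 8 mm thick) runs to x -110 mm; it carries an upright black grip centred at x -95 mm, 30 mm long in x, 14 mm thick in y, reaching from 6 to 66 mm above the underside. Origin: centre of the underside of the 40 x 32 mm block; z up.
- driver: Loose black and steel driver, 125 mm long (160 g or so), standing upright in its rest. Origin: centre of the tip's end; z runs up to the handle. Square tip 14 x 14 mm, z 0 to 18 mm (the first 5 mm only 10 mm wide); round flange 32 mm across, z 18 to 24 mm, which comes to rest on the face around a socket; shank 14 mm across; square black handle 30 x 30 mm, z 60 to 125 mm. Sides of tip and handle are parallel to x and y.
- rest: Fixed grey rest of the driver, 60 x 60 x 40 mm high, with a square socket 17.5 mm wide in its top. Origin: centre of the underside.
- jar: White jar, 52 mm across, 70 mm high; leave alone. Origin: centre of the underside.
- carton: Cardboard carton 90 x 60 x 45 mm; leave alone. Origin: centre of the underside.
- wrench: Steel open-ended wrench, some 150 to 200 mm long, lying on the bench; leave alone.
There are look-alikes about, which are no part of the job. Leave any red look-alike of the block alone.

How it is judged:
By the outcome, as a careful person would: the job done as asked, in the order asked, and still so for the second after the job is handed in, with the robot touching nothing.
It also fails if it takes over 72 s, if anything falls off the work surface, if the arm or the gripper's body presses on something with over 40 N, if the wrist force passes 120 N, or if a joint passes its speed limit or range.

## Robot

A 6-joint arm with a two-finger parallel gripper is mounted at the origin on the work surface. World frame = base frame: x ahead of the robot, y to its left, z up, the work surface at z = 0. Lengths are in m, angles in rad, forces in N, time in s.
With the tool pointing down it reaches from about 0.3 to 0.775 m from the base axis. Payload 14.6 kg.
Tool frame: the origin (TCP) lies at the very end of the fingers, on their centre line; the grasp point (between the pads) lies 19 mm behind it; z points along the fingers, y is the line along which they close (so a half turn about z gives the same grasp; the last joint's range is limited). The gripper opens to 94 mm and grips with 3 to 60 N. Pads are 16 mm wide; open, the fingers measure 119 mm over their backs; the gripper's body (75 mm by 177 mm) begins 78 mm behind the grasp point.
Start: joints at [-1.285, 0.3, 1.521, -0, 1.321, -0.067], TCP at [0.19, -0.516, 0.205] pointing down, gripper open.
Joint ranges: [-3.03, 3.03], [-0.79, 2.21], [0.23, 2.52], [-1.04, 4.18], [0, 3.07], [-2.55, 2.55]. Speed limits (rad/s): [2.22, 2.22, 2.57, 3.14, 3.14, 3.14].

## Interface

Orientations are given as a unit quaternion [x, y, z, w].
In Python, from plant import ctrl gives the robot as it stands. The module is installed in compiled form; this text tells all that it offers.
- The arm moves only by the tool send_rows, never from a script. Its argument "rows" is a list of rows, each a list of 7 numbers: the shift along the world's x, y, z normalised to -1 to 1, where 1 is 6 cm, then the turn, a rotation vector about the world's x, y, z normalised to -1 to 1, where 1 is 10 degrees, then the opening, from 0 (shut) to 1 (fully open). A call has 1 to 5 rows; each row shifts and turns the commanded pose from where the row before left it; what a row does not reach is not made up. A row lasts 1/8 s, in which the tool goes at most 62.5 mm and 10.7 degrees, less where a joint would pass 70% of its speed; a pose out of reach is approached as far as the arm can. A call with a number of a shift or a turn outside -1 to 1 is refused whole. A call with a gripper value outside its range is refused whole. The fingers move at their own pace and stop on an object; the grip force is fixed at half the most. Time passes only in rows, so rows that do not move let the fingers close. It gives the time, the measured TCP pose, the force, the opening and the grip force at its end, in the units of the state.
- ctrl.sense(): the state, without advancing time (a new reading comes with each control period).
- ctrl.read_camera(name): name is "scene" or "top" or "wrist"; returns the picture (400x640x3 uint8, red, green, blue); there is no depth.
- ctrl.camera_params(name): a dict with "vertical_fov" (degrees; the focal length in pixels is half the picture's height over the tangent of half this angle, whatever the lens; pixels are square), "cx", "cy" (the principal point, pixels), "world_to_cam" (4x4, takes a point from world to camera coordinates). Camera axes: x right, y up, looking along -z (the intrinsics and any distortion apply to the point x, -y, -z); pixel columns grow to the right and rows downward; lengths in m; the calibration is good to about 2 mm. A picture is of the moment at which its call begins: read the wrist's pose just before it. camera_params takes no time and is no camera call; for the wrist camera it gives the pose at the moment of the call.
- ctrl.sign_off(): hands the job in; it is judged then, once.
The state is a dict: "clock": time; "q": joint angles; "joint_velocities": joint speeds; "joint_torque": joint torques, N m; "tool_pos": TCP position; "tool_rot": TCP orientation; "force": force on the tool from outside, world axes, zero at the start; "ft_torque": the same for the moment, N m; "finger_gap": finger opening in m; "gripper_force": force on a finger pad.
Only numpy, scipy, OpenCV 4.12 (cv2) and the standard library are available. Lean on these libraries where they do the work, as an engineer would, in place of code of your own. Each camera call takes 0.05 s, during which the arm holds its last target. There are 200 camera calls.

## Working session

There is one attempt and no reset: what is moved stays moved. The work goes in short steps, Python scripts to look and compute and a tool call to move; the robot and the scene stay as the last step left them, time stands still between calls to the robot, and variables do not carry over. Pictures are saved under pics/ and viewed, at most 10 in all, crops included, and the job is handed in when it is done.

Besides the shell and the picture viewer there is one more tool, called as name(argument=value, ...) on one line, values as JSON. send_rows: Moves the arm, as the interface text tells. Scaled input: -1 to 1 covers 6 cm each way for a shift and 10 degrees each way for a turn. Its arguments: {"type":"object","properties":{"rows":{"type":"array"}},"required":["rows"]}

```bash
mkdir -p pics; ls; python3 - <<'E'
from plant import ctrl
import cv2
print(ctrl.sense())
for n in ("scene","top"):
    im=ctrl.read_camera(n); cv2.imwrite(f"pics/{n}0.png",im[:,:,::-1]); p=ctrl.camera_params(n); print(n,p)
print(ctrl.camera_params("wrist"))
E
```

```text
pics
{'clock': 0.0, 'q': array([-1.28457717e+00,  3.00470988e-01,  1.52156203e+00, -1.83441234e-08,
        1.32073953e+00, -6.66206072e-02]), 'joint_velocities': array([-0.00117252, -0.0017936 ,  0.00086205,  0.00026227, -0.00074197,
       -0.0020708 ]), 'joint_torque': array([ 2.66431867e-03, -5.31801867e+01, -3.52738202e+01,  7.09397555e-02,
        2.43992714e-02, -8.99324527e-05]), 'tool_pos': array([ 0.1899716 , -0.51586669,  0.20489447]), 'tool_rot': array([ 9.84478161e-01,  1.75506130e-01, -6.46545108e-05, -5.86393448e-04]), 'force': array([ 0.35140808, -0.66877722,  0.36091951]), 'ft_torque': array([0.03717818, 0.01014186, 0.0169229 ]), 'gripper_force': 0.0, 'finger_gap': 0.0941744391567103}
scene {'vertical_fov': 53.91424328793911, 'cx': 318.1559475099019, 'cy': 202.33380476267675, 'world_to_cam': array([[-0.01954524,  0.9997945 , -0.00537952, -0.00551935],
       [-0.87609654, -0.01453402,  0.4819166 ,  0.50774079],
       [ 0.48173938,  0.01413216,  0.87620058, -1.30068098],
       [ 0.        ,  0.        ,  0.        ,  1.        ]])}
top {'vertical_fov': 49.435257141596836, 'cx': 315.6550828070418, 'cy': 200.8149686487597, 'world_to_cam': array([[-0.02091125, -0.99959601, -0.01924949,  0.05242753],
       [ 0.98014158, -0.0242942 ,  0.19680515, -0.66340598],
       [-0.19719329, -0.01475179,  0.98025364, -1.19985543],
       [ 0.        ,  0.        ,  0.        ,  1.        ]])}
{'vertical_fov': 63.19440883209462, 'cx': 315.5604811314318, 'cy': 200.2488478696532, 'world_to_cam': array([[ 3.44815429e-01, -9.38670475e-01, -2.42183573e-04,
        -5.50275441e-01],
       [ 9.01657052e-01,  3.31290467e-01, -2.77958968e-01,
         2.85952154e-02],
       [ 2.60992110e-01,  9.56261742e-02,  9.60592918e-01,
        -3.93877705e-01],
       [ 0.00000000e+00,  0.00000000e+00,  0.00000000e+00,
         1.00000000e+00]])}
```

View pics/scene0.png

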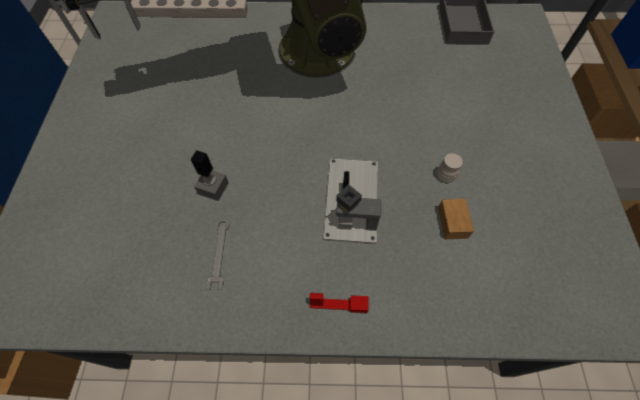

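View pics/top0.png

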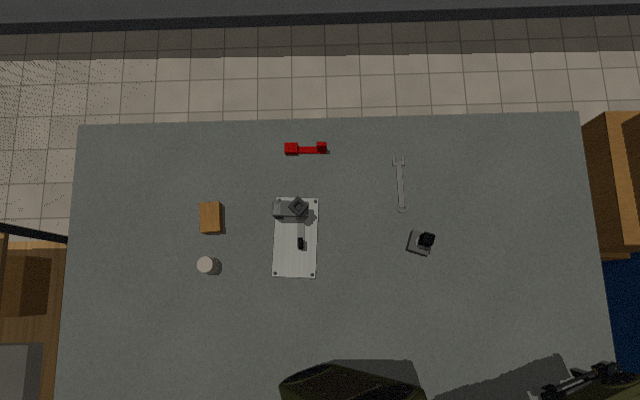

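The scene view shows the driver at about (203,163) in its rest at (211,184), and the screw head at (348,197) with the block's grip at (346,180). In the top view the screw head is at (297,207), the grip at (300,243), the driver's handle top at (427,238) and its rest at (420,243).

```bash
cat > h.py <<'E'
import numpy as np, cv2
from plant import ctrl
from scipy.spatial.transform import Rotation as R
def ray(p,uv):
    f=200/np.tan(np.radians(p["vertical_fov"]/2)); T=p["world_to_cam"]
    d=T[:3,:3].T@np.array([(uv[0]-p["cx"])/f,-(uv[1]-p["cy"])/f,-1.])
    return -T[:3,:3].T@T[:3,3], d
def onz(p,uv,z):
    o,d=ray(p,uv); return o+d*(z-o[2])/d[2]
def proj(p,X):
    f=200/np.tan(np.radians(p["vertical_fov"]/2)); c=p["world_to_cam"]@np.append(X,1)
    return np.array([p["cx"]+f*c[0]/-c[2], p["cy"]-f*c[1]/-c[2]])
E
python3 - <<'E'
from h import *
t=ctrl.camera_params("top"); s=ctrl.camera_params("scene")
for n,p,uv,z in [("head",t,(297,207),.147),("head",s,(348,197),.147),("drv",t,(427,238),.147),("drv",s,(201,157),.147),
  ("rest",t,(420,243),.04),("rest",s,(211,182),.04),("grip",t,(300,241),.078),("grip",s,(346,174),.078),
  ("p",t,(275,276),.012),("p",t,(317,277),.012),("p",t,(318,198),.012),("p",t,(275,198),.012),("p",s,(331,160),.012),("p",s,(379,161),.012),("p",s,(377,241),.012),("p",s,(325,239),.012),
  ("jar",t,(205,264),.07),("carton",t,(210,217),.045)]:
    print(n,onz(p,uv,z).round(3))
a=cv2.imread("pics/scene0.png")[130:260,180:400]; b=cv2.imread("pics/top0.png")[180:290,260:450]
cv2.imwrite("pics/c0.png",np.vstack([cv2.resize(a,(600,354),interpolation=2),cv2.resize(b,(600,246),interpolation=2)]))
E
```

```text
head [0.632 0.087 0.147]
head [0.646 0.084 0.147]
drv [ 0.54  -0.259  0.147]
drv [ 0.544 -0.255  0.147]
rest [ 0.537 -0.263  0.04 ]
rest [ 0.546 -0.258  0.04 ]
grip [0.547 0.084 0.078]
grip [0.541 0.085 0.078]
p [0.453 0.163 0.012]
p [0.447 0.039 0.012]
p [0.684 0.031 0.012]
p [0.687 0.162 0.012]
p [0.454 0.049 0.012]
p [0.455 0.18  0.012]
p [0.691 0.162 0.012]
p [0.688 0.036 0.012]
jar [0.489 0.355 0.07 ]
carton [0.628 0.351 0.045]
```

View pics/c0.png

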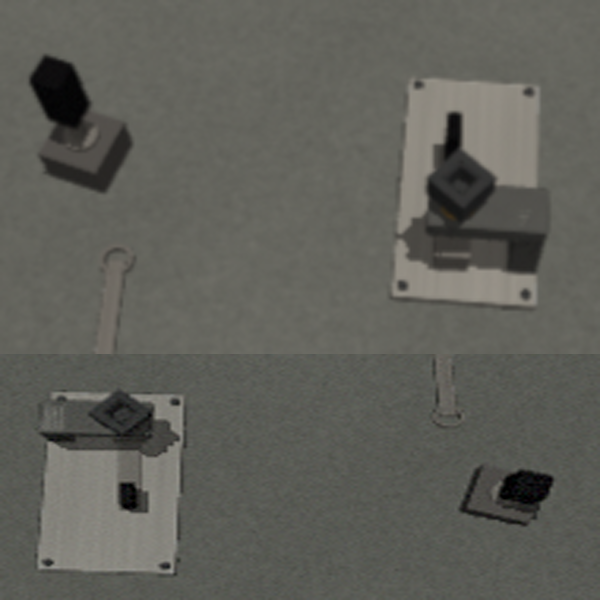

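The crops show the screw head turned about 45° to the jig, and the driver's rest yawed about -23°, with the driver upright. I'll move over the driver.

send_rows(rows=[[0.7, 0.54, 0.06, 0, 0, 0.59, 1], [0.7, 0.54, 0.06, 0, 0, 0.59, 1], [0.7, 0.54, 0.06, 0, 0, 0.59, 1], [0.7, 0.54, 0.06, 0, 0, 0.59, 1]])

```text
clock: 0.6
tool_pos: [0.3591, -0.3852, 0.2198]
tool_rot: [0.927, 0.375, -0.0, -0.0]
force: [0.8, -0.7, 0.8]
finger_gap: 0.0939
gripper_force: 0.0
```

send_rows(rows=[[0.7, 0.54, 0.06, 0, 0, 0.59, 1], [0.7, 0.54, 0.06, 0, 0, 0.59, 1], [0.7, 0.54, 0.06, 0, 0, 0.59, 1], [0.7, 0.54, 0.06, 0, 0, 0.59, 1], [0, 0, 0, 0, 0, 0, 1]])

```text
clock: 1.23
tool_pos: [0.5278, -0.2547, 0.2337]
tool_rot: [0.831, 0.557, -0.0, -0.0]
force: [-1.6, -0.2, 0.2]
finger_gap: 0.0936
gripper_force: 0.0
```

```bash
cat >> h.py <<'E'
def st():
    s=ctrl.sense(); r=R.from_quat(s["tool_rot"]).as_matrix()
    print("t",round(s["clock"],2),"tcp",s["tool_pos"].round(4),"xyaw",np.degrees(np.arctan2(r[1,0],r[0,0])).round(2),"z",r[:,2].round(3),"q6",s["q"][5].round(3),"F",s["force"].round(1),"T",s["ft_torque"].round(2),"gap",s["finger_gap"].round(4),"gf",round(s["gripper_force"],1)); return s
def wrist(name):
    p=ctrl.camera_params("wrist"); im=ctrl.read_camera("wrist"); cv2.imwrite(f"pics/{name}.png",im[:,:,::-1]); np.save(f"pics/{name}.npy",p["world_to_cam"]); return p,im
E
python3 -c "
from h import *
st(); p,im=wrist('w1'); print(proj(p,(.54,-.257,.147)))"
```

```text
Traceback (most recent call last):
  File "h.py", line 15, in st
    print("t",round(s["clock"],2),"tcp",s["tool_pos"].round(4),"xyaw",np.degrees(np.arctan2(r[1,0],r[0,0])).round(2),"z",r[:,2].round(3),"q6",s["q"][5].round(3),"F",s["force"].round(1),"T",s["ft_torque"].round(2),"gap",s["finger_gap"].round(4),"gf",round(s["gripper_force"],1)); return s
                                                                                                                                                                                                                           ^^^^^^^^^^^^^^^^^^^^^
AttributeError: 'float' object has no attribute 'round'
```

```bash
sed -i 's/s\["finger_gap"\].round(4)/round(s["finger_gap"],4)/' h.py
python3 -c "
from h import *
st(); p,im=wrist('w1'); print(proj(p,(.54,-.257,.147)))"
```

```text
t 1.23 tcp [ 0.5278 -0.2547  0.2337] xyaw 67.69 z [-0.001  0.001 -1.   ] q6 -0.123 F [-1.6 -0.2  0.2] T [-0.07 -0.04 -0.  ] gap 0.0936 gf 0.0
[328.96021603 201.32423375]
```

View pics/w1.png

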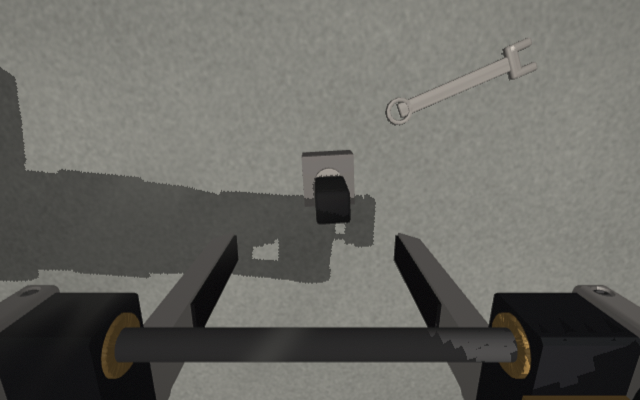

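The wrist view shows the handle as a black blob (cols 315–350, rows 177–223) with its top face towards row 223. The rest is above it, its edge running (302,153)–(352,150).

```bash
python3 - <<'E'
from h import *
p=ctrl.camera_params("wrist"); im=cv2.imread("pics/w1.png"); g=cv2.cvtColor(im,cv2.COLOR_BGR2GRAY)
roi=g[165:235,300:365]; m=(roi<40).astype(np.uint8)
c=max(cv2.findContours(m,0,1)[0],key=cv2.contourArea)[:,0]+[300,165]
a=cv2.approxPolyDP(c,3,True)[:,0]; print(a.tolist())
for q in a: print(q,onz(p,q,.147).round(4))
print(cv2.resize(roi[::3,::2],None,fx=1,fy=1).tolist()[8:20:1] if 0 else "")
for r in range(184,226,4): print(r,g[r,312:356:3].tolist())
E
```

```text
[[340, 176], [315, 179], [318, 223], [349, 221], [349, 195]]
[340 176] [ 0.5555 -0.2413  0.147 ]
[315 179] [ 0.5351 -0.2356  0.147 ]
[318 223] [ 0.5225 -0.273   0.147 ]
[349 221] [ 0.5482 -0.2817  0.147 ]
[349 195] [ 0.5566 -0.2597  0.147 ]

184 [87, 29, 23, 24, 23, 22, 24, 24, 23, 23, 22, 25, 115, 114, 128]
188 [87, 31, 24, 24, 24, 23, 23, 23, 24, 26, 24, 22, 98, 113, 125]
192 [113, 33, 29, 28, 30, 31, 31, 29, 29, 30, 30, 29, 29, 113, 123]
196 [113, 33, 34, 34, 34, 33, 34, 34, 33, 32, 34, 33, 27, 113, 88]
200 [63, 38, 34, 33, 34, 34, 33, 33, 32, 33, 30, 31, 27, 61, 65]
204 [63, 43, 32, 32, 31, 32, 32, 32, 31, 30, 30, 30, 25, 68, 72]
208 [76, 61, 30, 32, 31, 32, 30, 31, 28, 29, 30, 29, 25, 73, 74]
212 [76, 74, 22, 23, 23, 22, 22, 26, 28, 27, 27, 27, 24, 72, 76]
216 [73, 73, 19, 20, 22, 19, 19, 19, 18, 17, 23, 18, 15, 72, 74]
220 [78, 74, 20, 19, 18, 18, 17, 17, 17, 15, 17, 17, 16, 73, 71]
224 [77, 74, 63, 54, 54, 65, 75, 75, 134, 132, 126, 79, 75, 70, 75]
```

send_rows(rows=[[0.2, -0.14, -0.2, 0, 0, 0.35, 1], [0, 0, -0.69, 0, 0, 0, 1], [0, 0, -0.69, 0, 0, 0, 1], [0, 0, -0.69, 0, 0, 0, 1], [0, 0, 0, 0, 0, 0, 0.5]])

```text
clock: 1.9
tool_pos: [0.5359, -0.2655, 0.0955]
tool_rot: [0.815, 0.579, -0.001, -0.003]
force: [1.0, 0.0, 0.1]
finger_gap: 0.087
gripper_force: 0.0
```

send_rows(rows=[[0, 0, 0, 0, 0, 0, 0.2], [0, 0, 0, 0, 0, 0, 0], [0, 0, 0, 0, 0, 0, 0], [0, 0, 0, 0, 0, 0, 0]])

```text
clock: 2.4
tool_pos: [0.5382, -0.2654, 0.0986]
tool_rot: [0.815, 0.58, 0.0, 0.0]
force: [0.4, -0.9, -0.4]
finger_gap: 0.0475
gripper_force: 0.0
```

```bash
python3 -c "
from h import *
st()"
```

```text
t 2.4 tcp [ 0.5382 -0.2654  0.0986] xyaw 70.91 z [ 0.001 -0.    -1.   ] q6 -0.186 F [ 0.4 -0.9 -0.4] T [ 0.02 -0.09  0.02] gap 0.0475 gf 0.0
```

send_rows(rows=[[0, 0, 0, 0, 0, 0, 0], [0, 0, 0, 0, 0, 0, 0], [0, 0, 0, 0, 0, 0, 0], [0, 0, 0, 0, 0, 0, 0]])

```text
clock: 2.9
tool_pos: [0.5381, -0.2653, 0.0981]
tool_rot: [0.815, 0.58, 0.0, 0.0]
force: [-0.5, 0.1, 0.9]
finger_gap: 0.0299
gripper_force: 30.0
```

send_rows(rows=[[0, 0, 0.15, 0, 0, 0, 0], [0, 0, 0.3, 0, 0, 0, 0], [0, 0, 0.5, 0, 0, 0, 0], [0, 0, 0.7, 0, 0, 0, 0], [0, 0, 0.75, 0, 0, 0, 0]])

```text
clock: 3.52
tool_pos: [0.5377, -0.2651, 0.2445]
tool_rot: [0.815, 0.58, -0.0, 0.0]
force: [-0.1, -0.7, -1.1]
finger_gap: 0.0298
gripper_force: 30.0
```

```bash
python3 -c "
from h import *
st()"
```

```text
t 3.52 tcp [ 0.5377 -0.2651  0.2445] xyaw 70.92 z [ 0. -0. -1.] q6 -0.186 F [-0.1 -0.7 -1.1] T [-0.03 -0.02  0.01] gap 0.0298 gf 30.0
```

send_rows(rows=[[0.15, 0.41, 0, 0, 0, 0.95, 0], [0.15, 0.41, 0, 0, 0, 0.95, 0], [0.15, 0.41, 0, 0, 0, 0.95, 0], [0.15, 0.41, 0, 0, 0, 0.95, 0], [0.15, 0.41, 0, 0, 0, 0.95, 0]])

```text
clock: 4.15
tool_pos: [0.5831, -0.1415, 0.2435]
tool_rot: [0.51, 0.86, 0.0, 0.0]
force: [0.1, 0.5, -1.5]
finger_gap: 0.03
gripper_force: 30.0
```

send_rows(rows=[[0.15, 0.41, 0, 0, 0, 0.95, 0], [0.15, 0.41, 0, 0, 0, 0.95, 0], [0.15, 0.41, 0, 0, 0, 0.95, 0], [0.15, 0.41, 0, 0, 0, 0.95, 0], [0.15, 0.41, 0, 0, 0, 0.95, 0]])

```text
clock: 4.78
tool_pos: [0.6281, -0.0185, 0.2434]
tool_rot: [0.12, 0.993, -0.0, 0.0]
force: [0.3, -0.3, -1.8]
finger_gap: 0.0299
gripper_force: 30.0
```

send_rows(rows=[[0.15, 0.41, 0, 0, 0, 0.95, 0], [0.15, 0.41, 0, 0, 0, 0.95, 0], [0.15, 0.41, 0, 0, 0, 0.95, 0], [0.15, 0.41, 0, 0, 0, 0.95, 0], [0.15, 0.41, 0, 0, 0, 0.95, 0]])

```text
clock: 5.4
tool_pos: [0.6731, 0.1045, 0.2435]
tool_rot: [-0.29, 0.957, -0.0, 0.0]
force: [0.2, 0.4, -2.1]
finger_gap: 0.0298
gripper_force: 30.0
```

send_rows(rows=[[0.15, 0.41, 0, 0, 0, 0.95, 0], [0, 0, 0, 0, 0, 0, 0], [0, 0, 0, 0, 0, 0, 0]])

```text
clock: 5.78
tool_pos: [0.6818, 0.1277, 0.2427]
tool_rot: [-0.364, 0.931, -0.0, 0.0]
force: [0.1, 0.5, -0.2]
finger_gap: 0.0296
gripper_force: 30.0
```

```bash
python3 -c "
from h import *
s=st(); p,im=wrist('w2'); print(p); t=s['tool_pos']
print(proj(p,(.638,.085,.147)),proj(p,t),proj(p,t-[0,0,.076]))"
```

```text
t 5.78 tcp [0.6818 0.1277 0.2427] xyaw -137.25 z [ 0. -0. -1.] q6 -2.185 F [ 0.1  0.5 -0.2] T [ 0.09 -0.13 -0.08] gap 0.0296 gf 30.0
{'vertical_fov': 63.19440883209462, 'cx': 315.5604811314318, 'cy': 200.2488478696532, 'world_to_cam': array([[-0.67824697,  0.73483309, -0.00117518,  0.36969944],
       [-0.70552639, -0.65164252, -0.27855797,  0.60431866],
       [-0.20545941, -0.18810198,  0.9604187 , -0.26566301],
       [ 0.        ,  0.        ,  0.        ,  1.        ]])}
[314.68157946 130.97878645] [316.85986527 245.77478399] [316.61582226 207.92483215]
```

View pics/w2.png

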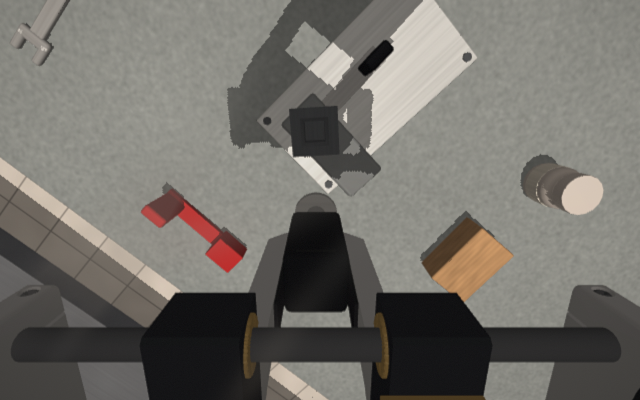

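The view shows the screw head's top at roughly cols 289–338, rows 105–157, tilted about 3°. The socket is at about (316,130), the flange of the held driver at (316,205).

```bash
python3 - <<'E'
import cv2,numpy as np
im=cv2.imread("pics/w2.png")[90:218,275:355]
g=np.clip((im.astype(float))*1.8+20,0,255).astype(np.uint8)
cv2.imwrite("pics/c2.png",cv2.resize(np.hstack([g]),None,fx=4.6,fy=4.6,interpolation=cv2.INTER_NEAREST))
E
```

```text
(no output)
```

View pics/c2.png

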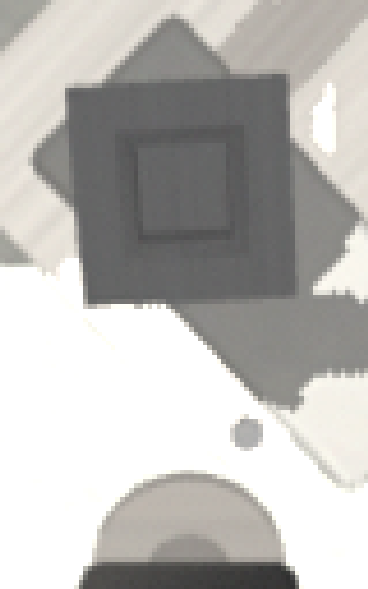

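The crop shows the head's corners at (289,109), (338,106), (340,155) and (294,156), with a chamfered socket in its middle. The flange circle is centred near column 316, its top at row 192.

```bash
python3 - <<'E'
from h import *
p=ctrl.camera_params("wrist"); t=ctrl.sense()["tool_pos"]
C=lambda L:np.array(L)/4.6-.5+[275,90]
for z in (.147,.141):
  for nm,L in (("head",[(66,88),(288,73),(298,297),(88,304)]),("chamf",[(116,130),(243,125),(248,252),(125,255)])):
    W=np.array([onz(p,c,z) for c in C(L)])[:,:2]; d=np.roll(W,-1,0)-W
    print(z,nm,W.mean(0).round(4),"len",np.linalg.norm(d,axis=1).round(4),"yaw mod 90",(np.degrees(np.arctan2(d[:,1],d[:,0]))%90).round(1))
# flange: predicted circle (top face) about TCP axis
a=np.linspace(0,2*np.pi,90)
pts=np.array([proj(p,t+[.016*np.cos(x),.016*np.sin(x),-.053]) for x in a])
print("pred flange top row",pts[:,1].min(),"cols",pts[:,0].min(),pts[:,0].max(),"seen",C([(190,470)]),C([(93,540),(288,540)])[:,0])
print(proj(p,t-[0,0,.053]))
E
```

```text
0.147 head [0.6383 0.085 ] len [0.0396 0.0399 0.0389 0.0387] yaw mod 90 [46.4 46.4 44.6 47.4]
0.147 chamf [0.6383 0.0846] len [0.0228 0.0226 0.0226 0.0223] yaw mod 90 [44.9 45.6 44.1 46.2]
0.141 head [0.6386 0.0853] len [0.0405 0.0408 0.0398 0.0395] yaw mod 90 [46.4 46.4 44.6 47.4]
0.141 chamf [0.6387 0.0848] len [0.0233 0.0231 0.0231 0.0228] yaw mod 90 [44.9 45.6 44.1 46.2]
pred flange top row 196.74583205269306 cols 295.64789266770435 337.68216088599775 seen [[315.80434783 191.67391304]] [294.7173913  337.10869565]
[316.66316181 216.99042926]
```

send_rows(rows=[[-0.35, -0.34, 0, 0, 0, 0.15, 0], [-0.34, -0.33, 0, 0, 0, 0.15, 0], [0, 0, 0, 0, 0, 0, 0], [0, 0, -0.2, 0, 0, 0, 0], [0, 0, -0.13, 0, 0, 0, 0]])

```text
clock: 6.45
tool_pos: [0.6406, 0.0883, 0.2207]
tool_rot: [-0.39, 0.921, 0.0, -0.001]
force: [0.5, -0.2, -1.4]
finger_gap: 0.0296
gripper_force: 30.0
```

send_rows(rows=[[0, 0, -0.06, 0, 0, 0, 0], [0, 0, -0.06, 0, 0, 0, 0], [0, 0, -0.03, 0, 0, 0, 0]])

```text
clock: 6.82
tool_pos: [0.6407, 0.0882, 0.213]
tool_rot: [-0.39, 0.921, 0.0, -0.0]
force: [0.1, -0.1, -1.3]
finger_gap: 0.0298
gripper_force: 30.0
```

```bash
python3 -c "
from h import *
st()"
```

```text
t 6.83 tcp [0.6407 0.0882 0.213 ] xyaw -134.08 z [-0.  0. -1.] q6 -2.292 F [ 0.1 -0.1 -1.3] T [ 0.14 -0.1  -0.02] gap 0.0298 gf 30.0
```

send_rows(rows=[[0, 0, -0.06, 0, 0, 0, 0], [0, 0, -0.05, 0, 0, 0, 0], [0, 0, 0, 0, 0, 0, 0]])

```text
clock: 7.2
tool_pos: [0.6406, 0.0881, 0.2064]
tool_rot: [-0.39, 0.921, 0.0, -0.0]
force: [-0.0, 0.8, -1.5]
finger_gap: 0.03
gripper_force: 30.0
```

send_rows(rows=[[0, 0, -0.03, 0, 0, 0, 0], [0, 0, 0, 0, 0, 0, 0]])

```text
clock: 7.45
tool_pos: [0.6406, 0.0881, 0.2048]
tool_rot: [-0.39, 0.921, 0.0, -0.0]
force: [-0.3, -0.9, -1.4]
finger_gap: 0.0297
gripper_force: 30.0
```

```bash
python3 -c "
from h import *
st()"
```

```text
t 7.45 tcp [0.6406 0.0881 0.2048] xyaw -134.09 z [-0. -0. -1.] q6 -2.292 F [-0.3 -0.9 -1.4] T [ 0.11 -0.12  0.02] gap 0.0297 gf 30.0
```

send_rows(rows=[[0, 0, -0.02, 0, 0, 0, 0], [0, 0, -0.02, 0, 0, 0, 0]])

```text
clock: 7.7
tool_pos: [0.6407, 0.0881, 0.2024]
tool_rot: [-0.39, 0.921, -0.0, 0.0]
force: [-0.7, 0.3, -1.1]
finger_gap: 0.0299
gripper_force: 30.0
```

send_rows(rows=[[0, 0, -0.02, 0, 0, 0, 0], [0, 0, -0.02, 0, 0, 0, 0]])

```text
clock: 7.95
tool_pos: [0.641, 0.0881, 0.202]
tool_rot: [-0.39, 0.921, -0.0, 0.001]
force: [-4.7, -1.2, 17.1]
finger_gap: 0.0298
gripper_force: 30.0
```

```bash
python3 - <<'E'
import numpy as np
th=np.radians(10*np.arange(24)); ph=np.radians(-127)-th
x=-3.7*np.cos(ph)/60; y=-3.7*np.sin(ph)/60; x-=x[0]; y-=y[0]
X=x.round(3);Y=y.round(3)
print([(round(a,3),round(b,3)) for a,b in zip(np.diff(X),np.diff(Y))])
E
```

```text
[(np.float64(0.008), np.float64(-0.007)), (np.float64(0.007), np.float64(-0.009)), (np.float64(0.005), np.float64(-0.009)), (np.float64(0.003), np.float64(-0.01)), (np.float64(0.001), np.float64(-0.011)), (np.float64(0.0), np.float64(-0.011)), (np.float64(-0.002), np.float64(-0.01)), (np.float64(-0.004), np.float64(-0.01)), (np.float64(-0.006), np.float64(-0.009)), (np.float64(-0.007), np.float64(-0.008)), (np.float64(-0.009), np.float64(-0.007)), (np.float64(-0.009), np.float64(-0.005)), (np.float64(-0.01), np.float64(-0.003)), (np.float64(-0.011), np.float64(-0.002)), (np.float64(-0.011), np.float64(0.001)), (np.float64(-0.01), np.float64(0.002)), (np.float64(-0.01), np.float64(0.004)), (np.float64(-0.009), np.float64(0.006)), (np.float64(-0.008), np.float64(0.007)), (np.float64(-0.007), np.float64(0.008)), (np.float64(-0.005), np.float64(0.01)), (np.float64(-0.003), np.float64(0.01)), (np.float64(-0.002), np.float64(0.011))]
```

send_rows(rows=[[0, 0, 0.012, 0, 0, 0, 0], [0.008, -0.007, 0, 0, 0, -1, 0], [0.007, -0.009, 0, 0, 0, -1, 0], [0.005, -0.009, -0.011, 0, 0, -1, 0], [0.003, -0.01, -0.011, 0, 0, -1, 0]])

```text
clock: 8.57
tool_pos: [0.642, 0.0859, 0.2005]
tool_rot: [-0.049, 0.999, -0.0, 0.0]
force: [-3.9, -0.8, 7.0]
finger_gap: 0.0298
gripper_force: 30.0
```

```bash
python3 -c "
from h import *
st()"
```

```text
t 8.57 tcp [0.642  0.0859 0.2005] xyaw -174.41 z [ 0.001 -0.    -1.   ] q6 -1.592 F [-3.9 -0.8  7. ] T [-0.15  0.87  0.09] gap 0.0298 gf 30.0
```

send_rows(rows=[[0.0, -0.011, -0.011, 0, 0, -1, 0], [0.0, -0.011, -0.011, 0, 0, -1, 0], [-0.003, -0.01, -0.011, 0, 0, -1, 0], [-0.005, -0.01, -0.011, 0, 0, -1, 0], [-0.006, -0.009, -0.011, 0, 0, -1, 0]])

```text
clock: 9.2
tool_pos: [0.641, 0.0829, 0.1972]
tool_rot: [0.378, 0.926, 0.0, 0.0]
force: [-4.3, 0.9, 6.9]
finger_gap: 0.0298
gripper_force: 30.0
```

send_rows(rows=[[-0.007, -0.008, -0.011, 0, 0, -1, 0], [-0.009, -0.007, -0.011, 0, 0, -1, 0], [-0.009, -0.005, -0.011, 0, 0, -1, 0], [-0.01, -0.003, -0.011, 0, 0, -1, 0]])

```text
clock: 9.7
tool_pos: [0.6389, 0.0819, 0.1946]
tool_rot: [0.672, 0.741, 0.0, -0.0]
force: [-4.9, 1.9, 7.3]
finger_gap: 0.0299
gripper_force: 30.0
```

```bash
python3 -c "
from h import *
st()"
```

```text
t 9.7 tcp [0.6389 0.0819 0.1946] xyaw 95.6 z [ 0.001  0.001 -1.   ] q6 -0.027 F [-4.9  1.9  7.3] T [0.44 1.07 0.06] gap 0.0299 gf 30.0
```

send_rows(rows=[[-0.011, -0.002, -0.011, 0, 0, -1, 0], [-0.011, 0.001, -0.011, 0, 0, -1, 0], [-0.01, 0.002, -0.011, 0, 0, -1, 0], [-0.01, 0.004, -0.011, 0, 0, -1, 0], [-0.009, 0.006, -0.011, 0, 0, -1, 0]])

```text
clock: 10.32
tool_pos: [0.636, 0.0828, 0.1914]
tool_rot: [0.922, 0.388, 0.001, -0.0]
force: [-2.3, 2.4, 7.9]
finger_gap: 0.0297
gripper_force: 30.0
```

send_rows(rows=[[-0.008, 0.007, -0.011, 0, 0, -1, 0], [-0.007, 0.008, -0.011, 0, 0, -1, 0], [-0.005, 0.01, -0.011, 0, 0, -1, 0], [-0.003, 0.01, -0.011, 0, 0, -1, 0], [-0.002, 0.011, -0.011, 0, 0, -1, 0]])

```text
clock: 10.95
tool_pos: [0.6349, 0.0854, 0.1881]
tool_rot: [0.999, -0.038, 0.001, -0.0]
force: [-1.3, 1.3, 6.2]
finger_gap: 0.0295
gripper_force: 30.0
```

```bash
python3 -c "
from h import *
st()"
```

```text
t 10.95 tcp [0.6349 0.0854 0.1881] xyaw -4.4 z [ 0.002  0.001 -1.   ] q6 1.724 F [-1.3  1.3  6.2] T [0.48 0.29 0.06] gap 0.0295 gf 30.0
```

send_rows(rows=[[0, 0.011, -0.011, 0, 0, -1, 0], [0, 0, 0.008, 0, 0, 0.3, 0], [0, 0, 0, 0, 0, 0, 0.3], [0, 0, 0, 0, 0, 0, 0.6], [0, 0, 0, 0, 0, 0, 1]])

```text
clock: 11.58
tool_pos: [0.6344, 0.0855, 0.1864]
tool_rot: [0.995, -0.097, -0.0, 0.0]
force: [0.9, 0.0, 0.3]
finger_gap: 0.0467
gripper_force: 0.0
```

send_rows(rows=[[0, 0, 0, 0, 0, 0, 1], [0, 0, 0, 0, 0, 0, 1], [0, 0, 0, 0, 0, 0, 1], [0, 0, 0.05, 0, 0, 0, 1], [0, 0, 0.05, 0, 0, 0, 1]])

```text
clock: 12.2
tool_pos: [0.6346, 0.0856, 0.193]
tool_rot: [0.995, -0.097, 0.0, -0.0]
force: [-0.2, -0.8, -0.3]
finger_gap: 0.0932
gripper_force: 0.0
```

```bash
python3 -c "
from h import *
st()"
```

```text
t 12.2 tcp [0.6346 0.0856 0.193 ] xyaw -11.09 z [ 0.  0. -1.] q6 1.841 F [-0.2 -0.8 -0.3] T [ 0.08  0.02 -0.03] gap 0.0932 gf 0.0
```

send_rows(rows=[[0, 0, 0.7, 0, 0, 0, 1], [0, 0, 0.7, 0, 0, 0, 1], [-0.1, 0, 0, 0, 0, 0.95, 1], [-0.1, 0, 0, 0, 0, 0.95, 1], [-0.1, 0, 0, 0, 0, 0.95, 1]])

```text
clock: 12.82
tool_pos: [0.6163, 0.0856, 0.2771]
tool_rot: [0.988, 0.154, 0.0, 0.0]
force: [-0.5, 0.1, 0.2]
finger_gap: 0.0939
gripper_force: 0.0
```

send_rows(rows=[[-0.1, 0, 0, 0, 0, 0.95, 1], [-0.1, 0, 0, 0, 0, 0.95, 1], [-0.1, 0, 0, 0, 0, 0.95, 1], [-0.1, 0, 0, 0, 0, 0.95, 1], [-0.1, 0, 0, 0, 0, 0.95, 1]])

```text
clock: 13.45
tool_pos: [0.5863, 0.0856, 0.2771]
tool_rot: [0.842, 0.539, 0.0, 0.0]
force: [-0.4, 0.3, 0.5]
finger_gap: 0.094
gripper_force: 0.0
```

send_rows(rows=[[-0.1, 0, 0, 0, 0, 0.95, 1], [-0.1, 0, 0, 0, 0, 0.95, 1], [-0.1, 0, 0, 0, 0, 0.95, 1], [-0.1, 0, 0, 0, 0, 0.95, 1], [-0.1, 0, 0, 0, 0, 0.95, 1]])

```text
clock: 14.08
tool_pos: [0.5563, 0.0856, 0.2771]
tool_rot: [0.554, 0.833, 0.0, 0.0]
force: [0.3, -0.4, 0.0]
finger_gap: 0.0941
gripper_force: 0.0
```

send_rows(rows=[[-0.1, 0, 0, 0, 0, 0.95, 1], [-0.1, 0, 0, 0, 0, 0.95, 1], [-0.1, 0, 0, 0, 0, 0.95, 1], [-0.1, 0, 0, 0, 0, 0.95, 1], [-0.1, 0, 0, 0, 0, 0.95, 1]])

```text
clock: 14.7
tool_pos: [0.5263, 0.0856, 0.2771]
tool_rot: [0.172, 0.985, 0.0, 0.0]
force: [0.6, -0.1, 0.2]
finger_gap: 0.094
gripper_force: 0.0
```

send_rows(rows=[[-0.1, 0, 0, 0, 0, 0.95, 1], [-0.1, 0, 0, 0, 0, 0.95, 1], [0, 0, 0, 0, 0, 0, 1]])

```text
clock: 15.08
tool_pos: [0.5144, 0.0856, 0.2772]
tool_rot: [0.01, 1.0, 0.0, 0.0]
force: [0.3, -0.2, 0.7]
finger_gap: 0.0941
gripper_force: 0.0
```

```bash
python3 -c "
from h import *
st(); p,im=wrist('w3'); print(proj(p,(.543,.085,.078)),proj(p,(.638,.085,.236)))
"
```

```text
t 15.07 tcp [0.5144 0.0856 0.2772] xyaw 178.86 z [ 0.001  0.    -1.   ] q6 -1.456 F [ 0.3 -0.2  0.7] T [ 0.02 -0.1   0.01] gap 0.0941 gf 0.0
[316.00845794 199.25524655] [318.47860446 361.42172299]
```

View pics/w3.png

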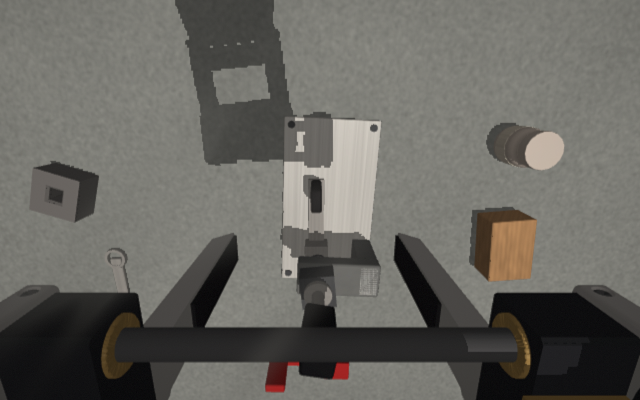

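The driver stands in the screw (flange at about (318,293)). The grip is the black bar at about cols 309–323, rows 178–212, and the plate's left edge runs (286,118)–(282,277).

```bash
python3 - <<'E'
from h import *
p=ctrl.camera_params("wrist"); im=cv2.imread("pics/w3.png"); g=cv2.cvtColor(im,cv2.COLOR_BGR2GRAY)
m=(g[165:225,298:336]<40).astype(np.uint8)
c=max(cv2.findContours(m,0,1)[0],key=cv2.contourArea)[:,0]+[298,165]
a=cv2.approxPolyDP(c,2,True)[:,0]
for q in a: print(q,onz(p,q,.078).round(4),onz(p,q,.018).round(4))
x,y,w,h=cv2.boundingRect(c); print(x,y,w,h)
L=[onz(p,q,.012)[:2] for q in ((286,118),(282.5,277))]; Rr=[onz(p,q,.012)[:2] for q in ((380.5,121),(373,235))]
for e in (L,Rr): d=e[1]-e[0]; print(e,np.degrees(np.arctan2(d[1],d[0])))
e=[onz(p,q,.012)[:2] for q in ((286,118),(380.5,121))]; d=e[1]-e[0]; print("front",np.degrees(np.arctan2(d[1],d[0]))-90, np.hypot(*d))
E
```

```text
[313 180] [0.5191 0.0819 0.078 ] [0.5326 0.081  0.018 ]
[312 191] [0.5326 0.0803 0.078 ] [0.5483 0.0792 0.018 ]
[320 192] [0.5341 0.0899 0.078 ] [0.55   0.0904 0.018 ]
[320 182] [0.5217 0.0902 0.078 ] [0.5356 0.0907 0.018 ]
311 180 10 13
[array([0.44864374, 0.04717169]), array([0.68509968, 0.03025176])] -4.092903017253654
[array([0.45546752, 0.17307684]), array([0.61894086, 0.16732868])] -2.01384175184211
front -3.102270293227946 0.12608992766240915
```

```bash
python3 - <<'E'
import cv2,numpy as np
im=cv2.imread("pics/w3.png")[168:308,280:384]
cv2.imwrite("pics/c3.png",cv2.resize(np.clip(im*1.6+15,0,255).astype(np.uint8),None,fx=4.2,fy=4.2,interpolation=cv2.INTER_NEAREST))
E
```

View pics/c3.png

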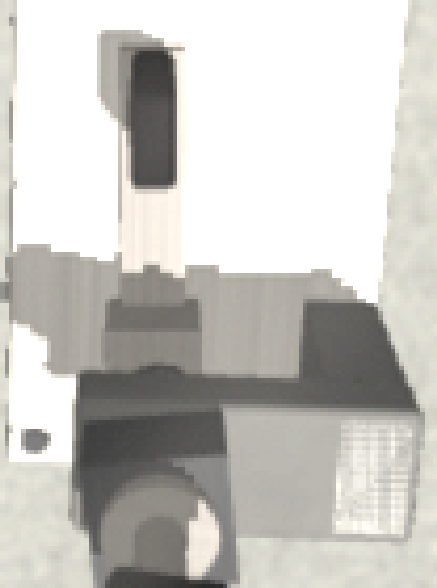

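send_rows(rows=[[0.24, -0.01, -0.3, 0, 0, 0, 1], [0.24, 0, -0.9, 0, 0, 0, 1], [0, 0, -0.9, 0, 0, 0, 1], [0, 0, -0.9, 0, 0, 0, 1], [0, 0, -0.7, 0, 0, 0, 1]])

```text
clock: 15.75
tool_pos: [0.543, 0.0849, 0.0526]
tool_rot: [0.012, 1.0, -0.0, -0.001]
force: [0.5, -0.0, -0.1]
finger_gap: 0.094
gripper_force: 0.0
```

send_rows(rows=[[0, 0, -0.2, 0, 0, 0, 1], [0, 0, -0.1, 0, 0, 0, 1], [0, 0, 0, 0, 0, 0, 0.5], [0, 0, 0, 0, 0, 0, 0.3], [0, 0, 0, 0, 0, 0, 0.2]])

```text
clock: 16.38
tool_pos: [0.5437, 0.0851, 0.0375]
tool_rot: [0.01, 1.0, 0.0, 0.001]
force: [-0.3, -0.6, -0.5]
finger_gap: 0.0678
gripper_force: 0.0
```

```bash
python3 -c "
from h import *
st(); p,im=wrist('w4')"
```

```text
t 16.38 tcp [0.5437 0.0851 0.0375] xyaw 178.9 z [ 0.001  0.    -1.   ] q6 -1.463 F [-0.3 -0.6 -0.5] T [ 0.07 -0.11  0.04] gap 0.0678 gf 0.0
```

View pics/w4.png

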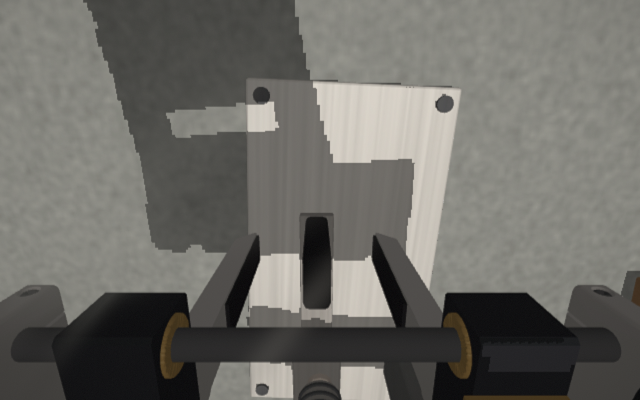

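The fingers straddle the grip symmetrically, with the grip at about (317,260). Next I close and draw it out.

send_rows(rows=[[0, 0, 0, 0, 0, 0, 0], [0, 0, 0, 0, 0, 0, 0], [0, 0, 0, 0, 0, 0, 0], [0, 0, 0, 0, 0, 0, 0], [0, 0, 0, 0, 0, 0, 0]])

```text
clock: 17.05
tool_pos: [0.5433, 0.0851, 0.0367]
tool_rot: [0.009, 1.0, 0.0, -0.0]
force: [0.0, 1.4, 0.6]
finger_gap: 0.0138
gripper_force: 29.9
```

send_rows(rows=[[0, 0, 0, 0, 0, 0, 0], [0, 0, 0, 0, 0, 0, 0], [-0.04, 0, 0, 0, 0, 0, 0]])

```text
clock: 17.42
tool_pos: [0.5412, 0.085, 0.0367]
tool_rot: [0.01, 1.0, 0.0, 0.0]
force: [4.7, 0.2, -2.5]
finger_gap: 0.0139
gripper_force: 30.0
```

send_rows(rows=[[-0.08, 0.002, 0, 0, 0, 0, 0], [-0.1, 0.003, 0, 0, 0, 0, 0], [-0.1, 0.003, 0, 0, 0, 0, 0], [-0.1, 0.003, 0, 0, 0, 0, 0], [-0.1, 0.003, 0, 0, 0, 0, 0]])

```text
clock: 18.05
tool_pos: [0.5115, 0.0859, 0.0367]
tool_rot: [0.009, 1.0, -0.0, -0.0]
force: [0.5, -0.7, -1.7]
finger_gap: 0.0137
gripper_force: 30.0
```

send_rows(rows=[[-0.1, 0.003, 0, 0, 0, 0, 0], [-0.1, 0.003, 0, 0, 0, 0, 0], [-0.1, 0.003, 0, 0, 0, 0, 0], [-0.1, 0.003, 0, 0, 0, 0, 0], [-0.08, 0.003, 0, 0, 0, 0, 0]])

```text
clock: 18.68
tool_pos: [0.4829, 0.0868, 0.0367]
tool_rot: [0.009, 1.0, -0.0, -0.0]
force: [0.6, 0.9, -1.7]
finger_gap: 0.0141
gripper_force: 30.0
```

```bash
python3 -c "
from h import *
st()"
```

```text
t 18.68 tcp [0.4829 0.0868 0.0367] xyaw 178.91 z [-0. -0. -1.] q6 -1.449 F [ 0.6  0.9 -1.7] T [ 0.05 -0.32  0.01] gap 0.0141 gf 30.0
```

send_rows(rows=[[0, 0, 0, 0, 0, 0, 0], [0, 0, 0, 0, 0, 0, 0.3], [0, 0, 0, 0, 0, 0, 0.5], [0, 0, 0, 0, 0, 0, 0.7], [0, 0, 0, 0, 0, 0, 0.8]])

```text
clock: 19.3
tool_pos: [0.4834, 0.0868, 0.0367]
tool_rot: [0.009, 1.0, -0.0, 0.0]
force: [0.4, -0.0, -0.2]
finger_gap: 0.0505
gripper_force: 0.0
```

send_rows(rows=[[0, 0, 0, 0, 0, 0, 0.8], [0, 0, 0, 0, 0, 0, 0.8], [0, 0, 0.1, 0, 0, 0, 0.8], [0, 0, 0.4, 0, 0, 0, 0.8], [0, 0, 0.8, 0, 0, 0, 0.8]])

```text
clock: 19.92
tool_pos: [0.4825, 0.0867, 0.1148]
tool_rot: [0.01, 1.0, -0.0, -0.001]
force: [0.6, -0.8, 0.2]
finger_gap: 0.0751
gripper_force: 0.0
```

send_rows(rows=[[-0.2, 0, 0.9, 0, 0, 0, 0.8], [-0.4, 0, 0.9, 0, 0, 0, 0.8], [-0.4, 0, 0.8, 0, 0, 0, 0.8], [0, 0, 0, 0, 0, 0, 0.8]])

```text
clock: 20.42
tool_pos: [0.4235, 0.087, 0.2746]
tool_rot: [0.009, 1.0, 0.0, 0.004]
force: [-1.0, 0.4, -0.9]
finger_gap: 0.0749
gripper_force: 0.0
```

```bash
python3 - <<'E'
from h import *
st()
s=ctrl.read_camera("scene")[120:270,180:400]; p,w=wrist("w5")
cv2.imwrite("pics/f.png",np.vstack([cv2.resize(s[:,:,::-1],(440,300),interpolation=2),cv2.resize(w[:,:,::-1],(440,275))]))
E
```

```text
t 20.43 tcp [0.4235 0.087  0.2746] xyaw 178.93 z [ 0.007  0.001 -1.   ] q6 -1.434 F [-1.   0.4 -0.9] T [ 0.04 -0.13 -0.01] gap 0.0749 gf 0.0
```

View pics/f.png

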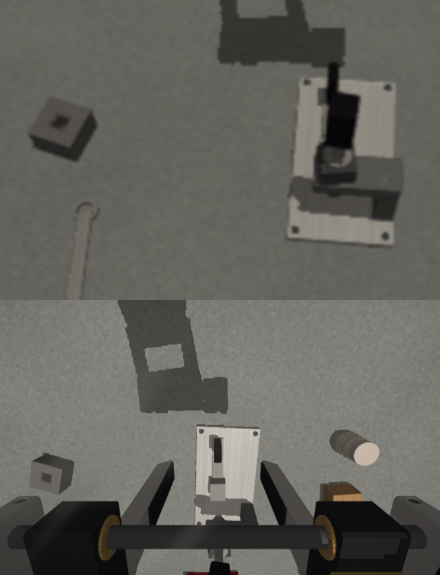

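The driver stands in the screw, and the block lies flat on the plate, drawn clear of the foot and bridge. The other items are undisturbed.

```bash
python3 -c "
from plant import ctrl
print(ctrl.sign_off())"
```

```text
the job is handed in; nothing more can be done
None
```

I handed the job in at about 20.5 s of the 72 s allowed: the driver is standing in the screw, whose foot I estimate from tool heights was pressed in about 3 mm, and the block was dragged 60 mm clear and left flat on the plate.

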